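# Pin the gate of the bread-slicing guide shut

## Task

Swing the open steel gate of the bread-slicing guide fully shut, so that the ring at its free end lies over the ring fixed to the board, then take the long pin with the straight cylindrical grip from the rack and drop it through both rings until its collar rests on the upper ring. Leave the short ball-headed pin standing in the rack.

Things in the scene. Friction and masses are not known exactly. Their poses are not given: they have to be found in the camera images.
- gate (a joint): Steel gate at the front of the wooden bread-slicing guide (fixed; front faces the robot within 0.2 rad), on an upright hinge at its right end as the robot sees it. 0 rad = fully shut on its stop; grows, up to 1.2, as the left end swings out toward the robot. Plate 6 mm thick, 34 to 62 mm above the worktop, straight from hinge to ring. Stays where left; 1 N at the ring moves it.
- gate_hole (a point): Centre of the top face (54 mm above the worktop) of the ring at the gate's free end; moves with the gate. Ring 36 mm outside, 20 mm open hole, 20 mm tall. z up; y along the gate away from the hinge, whose axis is 130 mm away along -y; -x points outward, to the robot's side.
- gate_post (a point): Centre of the upright grip post on the gate's top edge, 45 mm from the hinge axis: 16 mm thick with a 19 mm cap, standing 60 to 96 mm above the worktop (centre 78 mm). The gate can be pushed shut by this post or by its plate.
- base_hole (a point): Centre of the top face (30 mm above the worktop) of the ring fixed to the board's front edge: 36 mm outside, 20 mm hole, 20 mm tall, open below. With the gate shut the gate's ring stands exactly above it, 4 mm gap. z up; y along the shut gate away from the hinge (axis 130 mm away along -y); x to the back of the guide.
- pin_grip (a point): Centre of the cylindrical grip (20 mm thick, 36 mm tall) of the long steel pin, hanging upright in a low wooden rack (150 x 60 mm, top at 70 mm), so 104 mm up. Below this point: underside of the 30 mm collar at 34 mm, tip of the 10 mm shaft at 82 mm, last 12 mm tapered to 4 mm. Home in the rings it is 88 mm above the worktop. z up along the pin. About 60 g.
- ball_center (a point): Centre of the 30 mm ball head of the other, short pin in the same rack, 80 mm from the long one, 100 mm above the worktop. Same collar, shaft of only 20 mm. To be left there. Carry clear of the clear box (130 mm tall) behind and right of the rack, and of the glass screen, 0.55 m tall, standing 470 mm ahead of the robot's base from 280 mm to the left of the base outward.

How it is judged:
By the outcome, as a careful person would: the job done as asked, in the order asked, and still so for the second after the job is handed in, with the robot touching nothing.
It also fails if it takes over 61 s, if anything falls off the work surface, if the arm or the gripper's body presses on something with over 40 N, if the wrist force passes 120 N, or if a joint passes its speed limit or range.

## Robot

A 6-joint arm with a two-finger parallel gripper is mounted at the origin on a cart in front of the work surface, level with it; the furniture and walls round the work are solid. World frame = base frame: x ahead of the robot, y to its left, z up, the work surface at z = 0. Lengths are in mm, angles in rad, forces in N, time in s.
With the tool pointing down it reaches from about 425 to 950 mm from the base axis. Payload 3.5 kg.
Tool frame: the origin (TCP) lies between the finger pads; the fingertips stand 11 mm ahead of it and the grasp point (between the pads) lies 8 mm behind it (r.finger_overhang is the distance from the TCP to the fingertips, in mm); z points along the fingers, y is the line along which they close (so a half turn about z gives the same grasp; the last joint's range is limited). The gripper opens to 85 mm and grips with 20 to 120 N. Pads are 22 mm wide; open, the fingers measure 114 mm over their backs; the gripper's body (76 mm by 85 mm) begins 54 mm behind the grasp point. The pads swing forward as they close: fully open they stand 13 mm farther back than shut.
Start: joints at [1.174, 0.286, 1.577, -0, 1.279, -0.15], TCP at [164.867, 654.542, 242.325] pointing down, gripper open.
Joint ranges: [-2.77, 2.77], [-0.9, 2.22], [0.21, 2.48], [-1.53, 4.67], [0.24, 2.81], [-2.84, 2.84]. Speed limits (rad/s): [2.79, 2.79, 3.14, 3.14, 3.14, 3.14].

## Interface

Orientations are given as a unit quaternion [x, y, z, w].
In Python, from rig import r gives the robot as it stands. The module is installed in compiled form; this text tells all that it offers.
- The arm moves only by the tool move_arm, never from a script. Its argument "motion" is a list of rows, each a list of 7 numbers: the shift along the world's x, y, z as a fraction of full scale, then the turn, a rotation vector about the world's x, y, z as a fraction of full scale, then the gripper command: -1 is fully open, 1 is shut, values between are in proportion. In form: [[x, y, z, wx, wy, wz, claw], ...]. A call has 1 to 20 rows; each row is the pose to reach, as a shift and turn from the pose commanded when the call began; what a row does not reach only later rows make up. Full scale, the value 1, is 0.25 m for a shift and 60 degrees for a turn. A row lasts 1/8 s, in which the tool goes at most 62.5 mm and 10.7 degrees, less where a joint would pass 70% of its speed; a pose out of reach is approached as far as the arm can. A call with a number of a shift or a turn outside -1 to 1 is refused whole. A call with a gripper value outside its range is refused whole. The fingers move at their own pace and stop on an object; "newtons" is the grip in N (left out, the last holds). Time passes only in rows, so rows that repeat a pose let the fingers close. It gives the time, the measured TCP pose, the force, the opening and the grip force at its end, in the units of the state.
- r.observe(): the state, without advancing time (a new reading comes with each control period).
- r.camera(name): name is "scene" or "top"; returns the picture (420x560x3 uint8, red, green, blue); there is no depth.
- r.get_calibration(name): a dict with "intrinsics" (3x3 intrinsics, pixels), "dist" ([k1, k2, p1, p2, k3] as OpenCV has them; the pictures are not rectified), "world_from_camera" (4x4, takes a point from camera to world coordinates). Camera axes: x right, y up, looking along -z (the intrinsics and any distortion apply to the point x, -y, -z); pixel columns grow to the right and rows downward; lengths in mm; the calibration is good to about 2 mm. A picture is of the moment at which its call begins. get_calibration takes no time and is no camera call.
- r.job_done(): hands the job in; it is judged then, once.
The state is a dict: "time_s": time; "joints": joint angles; "joint_velocities": joint speeds; "effort": joint torques, N m; "tcp_pos": TCP position; "tcp_rot": TCP orientation; "force": force on the tool from outside, world axes, zero at the start; "ft_torque": the same for the moment, N m; "opening": opening from 0.0 (shut) to 1.0 (fully open); "gripper_force": force on a finger pad.
Only numpy, scipy, OpenCV 4.12 (cv2) and the standard library are available. Lean on these libraries where they do the work, as an engineer would, in place of code of your own. Each camera call takes 0.05 s, during which the arm holds its last target. There are 200 camera calls.

## Working session

There is one attempt and no reset: what is moved stays moved. The work goes in short steps, Python scripts to look and compute and a tool call to move; the robot and the scene stay as the last step left them, time stands still between calls to the robot, and variables do not carry over. Pictures are saved under pics/ and viewed, at most 10 in all, crops included, and the job is handed in when it is done.

Besides the shell and the picture viewer there is one more tool, called after "Emit:" as a command line: name --pt "numbers of a row" for each row, then --argument value for the rest. move_arm: Moves the arm, as the interface text tells. Shift numbers are shares of 0.25 m and turn numbers shares of 60 degrees, none past 1 either way. Its arguments: {"type":"object","properties":{"motion":{"type":"array","items":{"type":"array","items":{"type":"number","minimum":-1,"maximum":1}}},"newtons":{"type":"number"}},"required":["motion"]}

```bash
mkdir -p pics
cat > h.py <<'E'
import numpy as np, cv2
from rig import r
def snap(cam,name,crop=None,s=1):
    im=r.camera(cam)
    if crop: a,b,c,d=crop; im=im[b:d,a:c]
    if s!=1: im=cv2.resize(im,None,fx=s,fy=s,interpolation=cv2.INTER_CUBIC)
    cv2.imwrite(f'pics/{name}.png',im[:,:,::-1])
def ray(cam,uv):
    c=r.get_calibration(cam);K=np.array(c['intrinsics']);T=np.array(c['world_from_camera'])
    p=cv2.undistortPoints(np.array([[uv]],float),K,np.array(c['dist']))[0,0]
    return T[:3,3],T[:3,:3]@np.array([p[0],-p[1],-1])
def atz(cam,uv,z):
    o,d=ray(cam,uv);return o+d*(z-o[2])/d[2]
def tri(uv1,uv2):
    a,d=ray('scene',uv1);b,e=ray('top',uv2)
    s=np.linalg.lstsq(np.c_[d,-e],b-a,rcond=None)[0]
    p,q=a+s[0]*d,b+s[1]*e
    return (p+q)/2,np.linalg.norm(p-q)
def proj(cam,P):
    c=r.get_calibration(cam);T=np.array(c['world_from_camera'])
    p=np.linalg.inv(T)@np.r_[P,1]; p=np.array([[p[0],-p[1],-p[2]]])
    return cv2.projectPoints(p,np.zeros(3),np.zeros(3),np.array(c['intrinsics']),np.array(c['dist']))[0].ravel()
E
python3 - <<'E'
from h import *
snap('scene','s0',None,1.4);snap('top','t0',None,1.4)
for c in('scene','top'):
    k=r.get_calibration(c);print(np.round(k['world_from_camera'],2),np.round(k['intrinsics'],1),k['dist'])
print(r.observe())
E
```

```text
[[ 6.1000e-01  4.5000e-01 -6.5000e-01 -2.1212e+02]
 [-7.9000e-01  3.7000e-01 -4.9000e-01 -6.7016e+02]
 [ 1.0000e-02  8.1000e-01  5.8000e-01  7.1300e+02]
 [ 0.0000e+00  0.0000e+00  0.0000e+00  1.0000e+00]] [[545.9   0.  282.7]
 [  0.  545.9 209.2]
 [  0.    0.    1. ]] [-0.00583937  0.          0.          0.          0.        ]
[[ 2.00000e-02  9.90000e-01 -1.60000e-01  3.10020e+02]
 [-1.00000e+00  2.00000e-02  3.00000e-02 -1.28360e+02]
 [ 3.00000e-02  1.60000e-01  9.90000e-01  1.19169e+03]
 [ 0.00000e+00  0.00000e+00  0.00000e+00  1.00000e+00]] [[452.7   0.  284.3]
 [  0.  452.7 211.2]
 [  0.    0.    1. ]] [-0.06326005  0.          0.          0.          0.        ]
{'time_s': 0.1, 'joints': array([ 1.17400563e+00,  2.87109837e-01,  1.57805354e+00, -1.93508969e-05,
        1.27864057e+00, -1.50006340e-01]), 'joint_velocities': array([-1.41874614e-03, -2.40960522e-03, -3.37707304e-03,  7.58276944e-05,
        1.53972000e-03,  1.26499697e-05]), 'effort': array([ 9.45050851e-04, -4.07298696e+01, -2.93698686e+01, -1.04609753e-04,
        3.39822087e-03,  1.64846773e-05]), 'tcp_pos': array([164.64297756, 654.00440787, 241.05122994]), 'tcp_rot': array([ 1.23076446e-01,  9.92396577e-01, -1.06708231e-03, -2.89612021e-04]), 'force': array([-0.25895929, -0.47950943, -0.68261958]), 'ft_torque': array([-0.00134717, -0.00206983, -0.00190856]), 'gripper_force': 0.0, 'opening': 1.001684148354034}
```

View pics/s0.png

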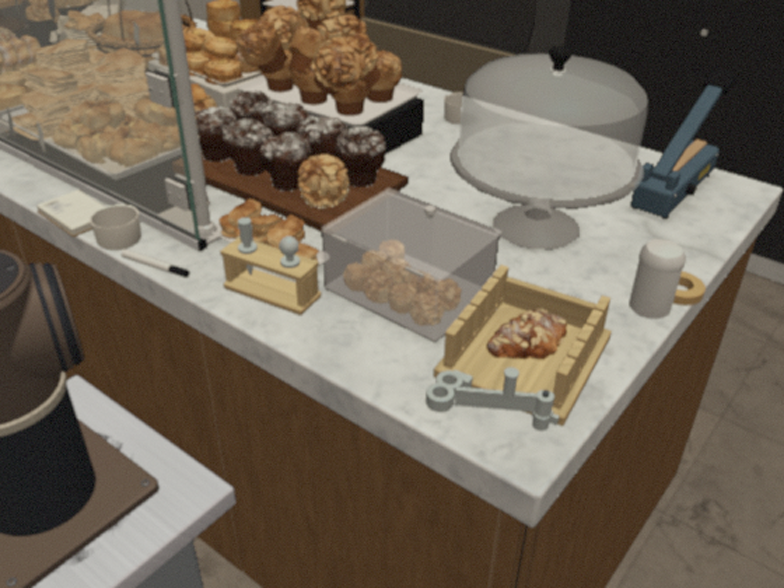

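View pics/t0.png

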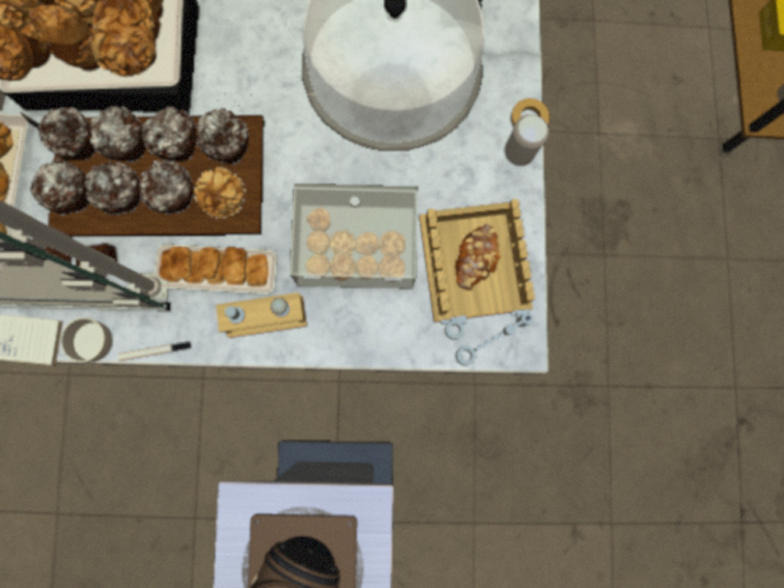

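Scene and top views show the rack (top view ~(262,313)), the gate open toward the robot with its ring at ~(464,356), and the base ring at ~(455,328). Enlarged crops next.

Run:
```python
from h import *
S=r.camera('scene');T=r.camera('top')
def c(im,a,b,w,h,s): return cv2.resize(im[b:b+h,a:a+w],(w*s,h*s),interpolation=cv2.INTER_CUBIC)[:,:,::-1]
# top: rack (150,200) 80x50 x5 ; gate (310,215) 80x50 x5 ; scene: rack (150,150)80x70 x5; gate (300,255)100x60
A=np.hstack([c(T,150,200,80,50,5),c(T,305,215,80,50,5)])
B=np.hstack([c(S,155,150,80,70,5),c(S,300,250,80,70,5)])
cv2.imwrite('pics/crop1.png',np.vstack([A,B]))
```

```text
(no output)
```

View pics/crop1.png

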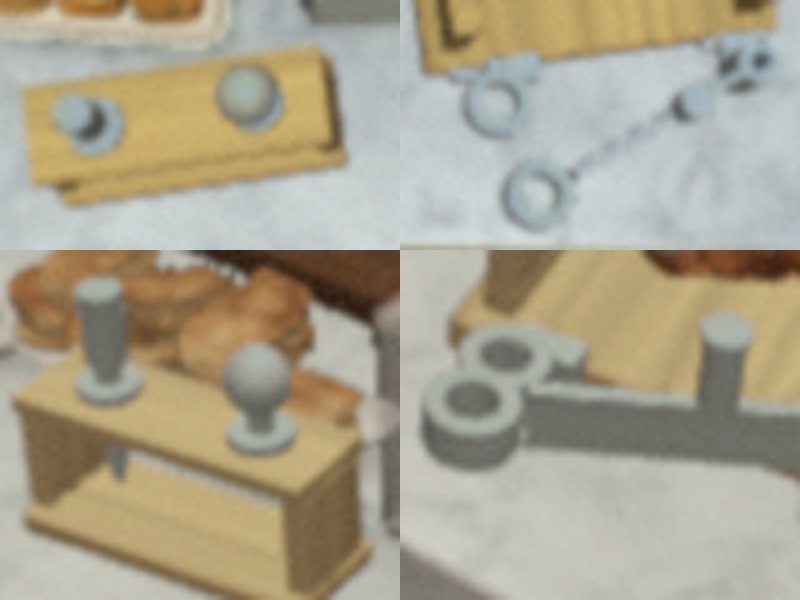

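The crops show: grip top (T 73,112; S 100,40), ball (T 248,95; S 257,123), base ring (T 95,105; S 105,102), gate ring (T 137,193; S 73,150), post cap (T 292,103; S 326,80), in panel coordinates.

Run:
```python
from h import *
f=lambda o,c:(o[0]+(c[0]+.5)/5-.5,o[1]+(c[1]+.5)/5-.5)
P=dict(grip=((155,150),(100,40),(150,200),(73,112),122),ball=((155,150),(257,123),(150,200),(248,95),100),
base=((300,250),(105,102),(305,215),(95,105),30),gate=((300,250),(73,150),(305,215),(137,193),54),post=((300,250),(326,80),(305,215),(292,103),96))
R={}
for k,(a,b,c,d,z) in P.items():
    s,t=f(a,b),f(c,d); p,e=tri(s,t); S=atz('scene',s,z)[:2];T=atz('top',t,z)[:2];R[k]=(S+T)/2
    print(k,p.round(1),round(e,1),S.round(1),T.round(1))
# hinge: 130 from base & gate, with gate/post line
from scipy.optimize import least_squares
def res(q):
    h=q[:2];u=lambda a:np.array([np.cos(a),np.sin(a)])
    return np.r_[h+130*u(q[2])-R['base'],h+130*u(q[3])-R['gate'],h+45*u(q[3])-R['post']]
s=least_squares(res,[500,-350,1.57,2.3]);print(s.x,s.fun.round(1),s.x[3]-s.x[2])
g=R['grip']-R['ball'];print(np.linalg.norm(g),np.degrees(np.arctan2(g[1],g[0])))
print(r.observe()['tcp_rot'])
```

```text
grip [449.1 126.  119.7] 1.7 [447.1 122.3] [448.2 126. ]
ball [461.2  45.8 103.8] 1.2 [465.8  49.9] [461.3  46.8]
base [ 435.5 -266.2   29.4] 4.6 [ 436.6 -268. ] [ 433.9 -264.3]
gate [ 388.4 -284.6   50.3] 2.8 [ 386.1 -287.7] [ 387.2 -283. ]
post [ 431.6 -356.1   92.8] 4.7 [ 430.3 -359.3] [ 429.8 -353.6]
[ 454.19875878 -395.19329122    1.71652861    2.12260734] [ 0.1 -0.4 -0.6  0.8  0.6 -0.5] 0.40607873623275226
77.45363432343586 101.84847933644514
[ 1.23080044e-01  9.92396441e-01 -7.51895663e-04 -2.01393963e-04]
```

Emit:
move_arm --pt "0.2 -0.22 0 0 0 0 1" --pt "0.4 -0.45 0 0 0 0 1" --pt "0.6 -0.67 0 0 0 0 1" --pt "0.74 -0.9 0 0 0 0 1" --pt "0.74 -0.9 0 0 0 0 1" --pt "0.74 -0.9 0 0 0 0 1"

```text
time_s: 0.95
tcp_pos: [351.3, 427.5, 242.2]
tcp_rot: [0.125, 0.992, -0.0, 0.0]
force: [-0.3, 0.4, -0.6]
opening: 0.003
gripper_force: 0.0
```

Emit:
move_arm --pt "0.0 -0.22 0 0 0 0 1" --pt "0.0 -0.45 0 0 0 0 1" --pt "0.08 -0.7 0 0 0 0 1" --pt "0.2 -0.96 0 0 0 0 1" --pt "0.2 -0.96 0 0 0 0 1" --pt "0.2 -0.96 0 0 0 0 1"

```text
time_s: 1.7
tcp_pos: [399.9, 189.8, 242.4]
tcp_rot: [0.124, 0.992, 0.0, -0.0]
force: [0.2, -0.3, 0.3]
opening: -0.0
gripper_force: 0.0
```

Emit:
move_arm --pt "0.1 -0.22 0 0 0 0 1" --pt "0.2 -0.45 0 0 0 0 1" --pt "0.24 -0.7 0 0 0 0 1" --pt "0.24 -0.96 0 0 0 0 1" --pt "0.24 -0.96 0 0 0 0 1" --pt "0.24 -0.96 0 0 0 0 1"

```text
time_s: 2.45
tcp_pos: [460.0, -48.9, 242.1]
tcp_rot: [0.122, 0.992, 0.001, -0.0]
force: [-0.0, -0.3, -0.2]
opening: -0.007
gripper_force: 0.0
```

Emit:
move_arm --pt "0 -0.25 0 0 0 0 1" --pt "-0.05 -0.5 0 0 0 0 1" --pt "-0.15 -0.75 0 0 0 0 1" --pt "-0.25 -0.98 0 0 0 0 1" --pt "-0.25 -0.98 0 0 0 0 1"

```text
time_s: 3.08
tcp_pos: [397.5, -296.1, 242.3]
tcp_rot: [0.124, 0.992, 0.0, 0.0]
force: [0.4, 0.5, -0.6]
opening: 0.005
gripper_force: 0.0
```

Emit:
move_arm --pt "-0.1 -0.12 0 0 0 0 1" --pt "-0.15 -0.2 -0.2 0 0 0 1" --pt "-0.15 -0.2 -0.4 0 0 0 1" --pt "-0.15 -0.2 -0.6 0 0 0 1" --pt "-0.15 -0.2 -0.76 0 0 0 1" --pt "-0.15 -0.2 -0.76 0 0 0 1" --pt "-0.15 -0.2 -0.76 0 0 0 1"

```text
time_s: 3.95
tcp_pos: [361.7, -345.0, 53.9]
tcp_rot: [0.122, 0.993, -0.001, 0.001]
force: [-0.0, -0.5, -0.8]
opening: 0.005
gripper_force: 0.0
```

Run:
```python
from h import *
snap('scene','s1',(270,200,430,320),5);print(r.observe()['tcp_pos'])
```

```text
[ 361.79963868 -345.8743998    54.57232517]
```

View pics/s1.png

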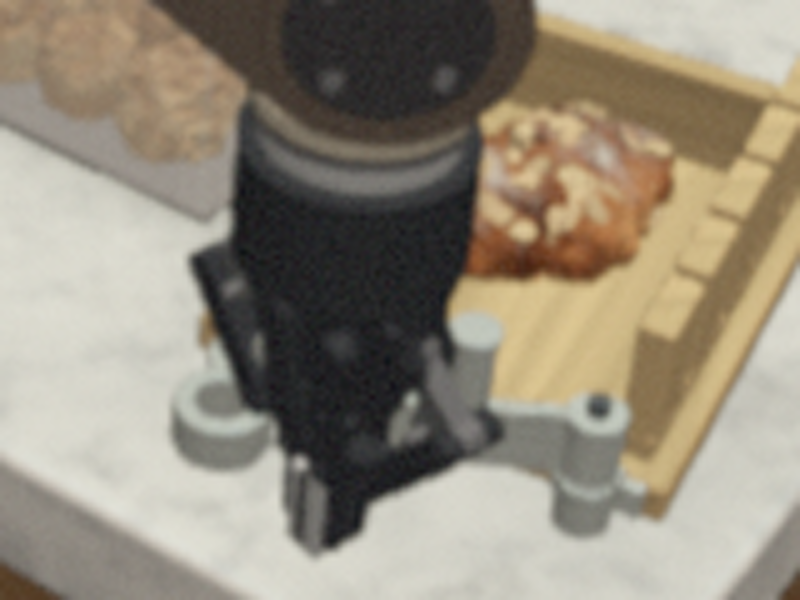

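The closed fingers stand in front of the gate (tip ~(315,545)), gate ring at ~(222,415), post at ~(475,370). I raise slightly and push.

Emit:
move_arm --pt "0.04 0.06 0.03 0 0 0 1" --pt "0.07 0.09 0.03 0 0 0 1" --pt "0.1 0.11 0.03 0 0 0 1" --pt "0.13 0.13 0.03 0 0 0 1" --pt "0.16 0.15 0.03 0 0 0 1" --pt "0.19 0.165 0.03 0 0 0 1" --pt "0.21 0.175 0.03 0 0 0 1" --pt "0.222 0.176 0.03 0 0 0 1" --pt "0.222 0.176 0.03 0 0 0 1"

```text
time_s: 5.12
tcp_pos: [415.5, -301.2, 59.6]
tcp_rot: [0.123, 0.992, 0.0, -0.0]
force: [0.5, 0.1, 0.2]
opening: 0.0
gripper_force: 0.0
```

Emit:
move_arm --pt "0.008 0 0 0 0 0 1" --pt "0.016 0 0 0 0 0 1" --pt "0.016 0 0 0 0 0 1"

```text
time_s: 5.5
tcp_pos: [419.3, -301.4, 59.7]
tcp_rot: [0.123, 0.992, 0.0, -0.0]
force: [-1.2, 0.9, 0.5]
opening: 0.003
gripper_force: 0.3
```

Emit:
move_arm --pt "0.008 0 0 0 0 0 1" --pt "0.012 0 0 0 0 0 1" --pt "0.012 0 0 0 0 0 1"

```text
time_s: 5.88
tcp_pos: [422.5, -301.5, 59.8]
tcp_rot: [0.123, 0.992, -0.0, 0.0]
force: [-0.9, 0.0, -0.4]
opening: 0.004
gripper_force: 0.4
```

Emit:
move_arm --pt "0.004 0 0 0 0 0 1" --pt "0.008 0 0 0 0 0 1" --pt "0.008 0 0 0 0 0 1"

```text
time_s: 6.25
tcp_pos: [424.5, -301.5, 59.9]
tcp_rot: [0.123, 0.992, -0.0, 0.0]
force: [-0.2, 0.1, -0.2]
opening: -0.0
gripper_force: 0.4
```

Emit:
move_arm --pt "0.004 0 0 0 0 0 1" --pt "0.008 0 0 0 0 0 1" --pt "0.008 0 0 0 0 0 1"

```text
time_s: 6.62
tcp_pos: [426.2, -301.4, 59.8]
tcp_rot: [0.123, 0.992, 0.0, -0.0]
force: [-1.0, 0.5, 0.0]
opening: 0.002
gripper_force: 1.1
```

Run:
```python
from h import *
snap('scene','s2',(270,200,430,320),5);print(r.observe()['tcp_pos'],r.observe()['force'])
```

```text
[ 426.19467996 -301.41851028   59.78423031] [-2.01564763  0.0735855   0.39547677]
```

View pics/s2.png

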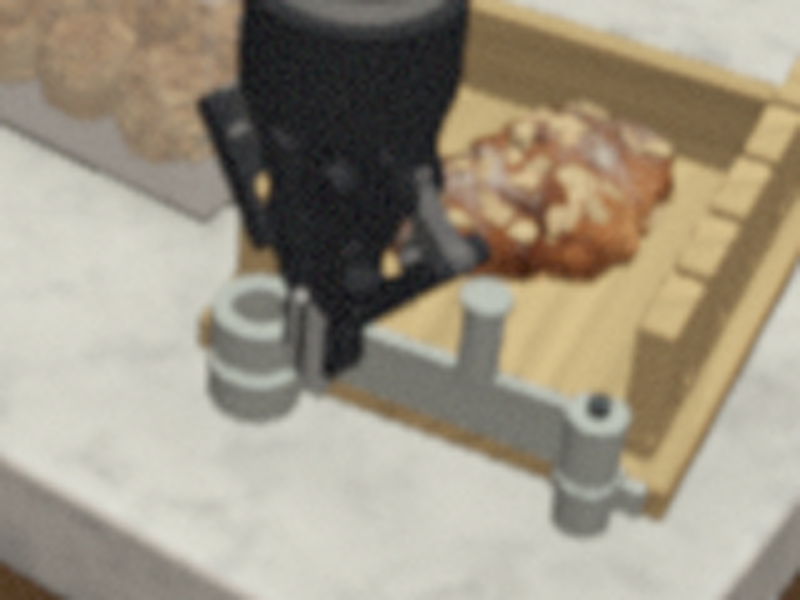

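The rings are stacked (gate ring top ~(258,305)), gate nearly or fully shut. I press a bit more until the stop shows in the force.

Emit:
move_arm --pt "0.006 0 0 0 0 0 1" --pt "0.012 0 0 0 0 0 1" --pt "0.012 0 0 0 0 0 1"

```text
time_s: 7.05
tcp_pos: [426.7, -301.3, 59.6]
tcp_rot: [0.122, 0.993, 0.0, -0.004]
force: [-12.9, -0.7, 5.6]
opening: 0.003
gripper_force: 5.7
```

Emit:
move_arm --pt "-0.06 0 0 0 0 0 1" --pt "-0.15 -0.02 0 0 0 0 1" --pt "-0.15 -0.02 0.2 0 0 0 1" --pt "-0.15 -0.02 0.4 0 0 0 1" --pt "-0.1 0 0.6 0 0 0 1" --pt "0 0.1 0.72 0 0 0 1" --pt "0.1 0.3 0.72 0 0 0 1" --pt "0.13 0.5 0.72 0 0 0 0.2" --pt "0.13 0.75 0.72 0 0 0 0" --pt "0.13 1 0.72 0 0 0 0" --pt "0.13 1 0.72 0 0 0 0"

```text
time_s: 8.43
tcp_pos: [461.8, -47.8, 240.0]
tcp_rot: [0.12, 0.993, 0.001, 0.001]
force: [-0.5, 0.2, -0.2]
opening: 0.501
gripper_force: 0.0
```

Run:
```python
from h import *
S=r.camera('scene');T=r.camera('top')
def c(im,a,b,w,h,s): return cv2.resize(im[b:b+h,a:a+w],(w*s,h*s),interpolation=cv2.INTER_CUBIC)[:,:,::-1]
cv2.imwrite('pics/crop2.png',np.hstack([c(T,305,210,50,50,8),c(S,300,245,50,50,8)]))
```

```text
(no output)
```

View pics/crop2.png

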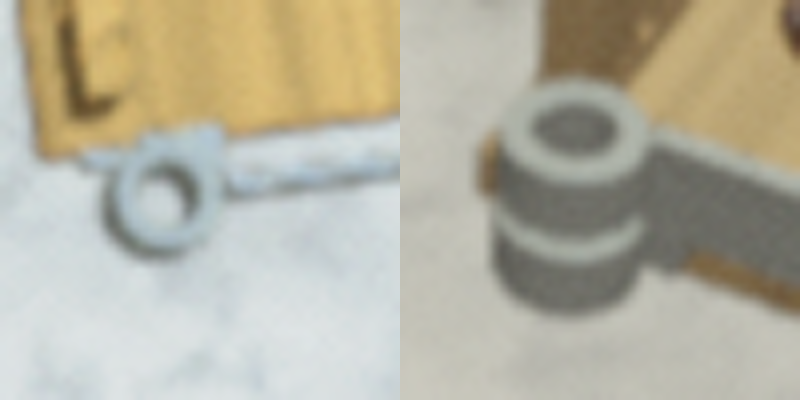

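Gate is shut: top-view ring centre at (168,197), scene-view ring top centre at (175,130) in panels; rings aligned.

Run:
```python
from h import *
f=lambda o,c:(o[0]+(c[0]+.5)/8-.5,o[1]+(c[1]+.5)/8-.5)
s,t=f((300,245),(175,130)),f((305,210),(168,197))
print(tri(s,t),atz('scene',s,54),atz('top',t,54)); print(r.observe()['tcp_pos'])
```

```text
(array([ 435.93194543, -267.52836788,   52.5637255 ]), np.float64(2.2409856318644223)) [ 435.40791842 -269.14047454   54.        ] [ 435.04477698 -266.48382118   54.        ]
[462.11236579 -50.99532903 240.10788652]
```

Emit:
move_arm --pt "0 0.2 0 0 0 0 0" --pt "-0.03 0.4 0 0 0 0 0" --pt "-0.057 0.6 0 0 0 0 0" --pt "-0.057 0.7 0 0 0 0 0" --pt "-0.057 0.7 -0.1 0 0 0 0" --pt "-0.057 0.7 -0.25 0 0 0 0" --pt "-0.057 0.7 -0.35 0 0 0 0" --pt "-0.057 0.7 -0.35 0 0 0 0" --pt "-0.057 0.7 -0.35 0 0 0 0"

```text
time_s: 9.65
tcp_pos: [448.9, 122.7, 153.5]
tcp_rot: [0.124, 0.992, 0.0, 0.001]
force: [-0.4, -0.1, 0.5]
opening: 0.5
gripper_force: 0.0
```

Run:
```python
from h import *
S=r.camera('scene');T=r.camera('top')
def c(im,a,b,w,h,s): return cv2.resize(im[b:b+h,a:a+w],(w*s,h*s),interpolation=cv2.INTER_CUBIC)[:,:,::-1]
cv2.imwrite('pics/crop3.png',np.hstack([c(T,130,180,80,80,5),c(S,145,120,80,80,5)]));print(r.observe()['tcp_pos'])
```

```text
[448.99177647 123.11767264 154.00644533]
```

View pics/crop3.png

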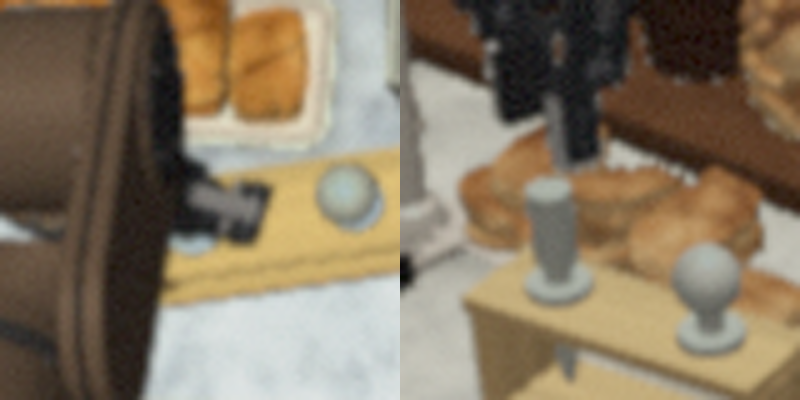

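Fingers are above the pin, one on each side (tips ~(515,110) and ~(573,160), pin top (548,190)); ball well clear. Descend and grip.

Emit:
move_arm --pt "-0.004 0.004 -0.08 0 0 0 0" --pt "-0.004 0.004 -0.16 0 0 0 0" --pt "-0.004 0.004 -0.224 0 0 0 0" --pt "-0.004 0.004 -0.224 0 0 0 0" --pt "-0.004 0.004 -0.224 0 0 0 0.6" --pt "-0.004 0.004 -0.224 0 0 0 1" --pt "-0.004 0.004 -0.224 0 0 0 1" --pt "-0.004 0.004 -0.224 0 0 0 1" --pt "-0.004 0.004 -0.224 0 0 0 1" --pt "-0.004 0.004 -0.224 0 0 0 1" --newtons 40

```text
time_s: 11.0
tcp_pos: [447.5, 124.6, 97.4]
tcp_rot: [0.123, 0.992, 0.0, 0.001]
force: [-1.1, -0.3, 5.6]
opening: 0.222
gripper_force: 39.3
```

Emit:
move_arm --pt "0 0 0.06 0 0 0 1" --pt "0 0 0.14 0 0 0 1" --pt "0 0 0.24 0 0 0 1" --pt "0 0 0.36 0 0 0 1" --pt "0 0 0.48 0 0 0 1" --pt "0 0 0.6 0 0 0 1" --pt "0 0 0.6 0 0 0 1" --pt "0.02 -0.12 0.6 0 0 0 1" --pt "0.05 -0.3 0.6 0 0 0 1" --pt "0.05 -0.48 0.6 0 0 0 1" --pt "0.05 -0.66 0.6 0 0 0 1" --pt "0.05 -0.84 0.6 0 0 0 1" --pt "0.05 -0.96 0.6 0 0 0 1" --pt "0.05 -0.96 0.6 0 0 0 1"

```text
time_s: 12.75
tcp_pos: [458.0, -116.6, 244.3]
tcp_rot: [0.125, 0.992, 0.001, -0.002]
force: [0.8, 0.2, -0.8]
opening: 0.223
gripper_force: 39.4
```

Emit:
move_arm --pt "-0.03 -0.15 0 0 0 0 1" --pt "-0.06 -0.3 0 0 0 0 1" --pt "-0.08 -0.45 0 0 0 0 1" --pt "-0.092 -0.58 0 0 0 0 1" --pt "-0.092 -0.604 0 0 0 0 1" --pt "-0.092 -0.604 -0.1 0 0 0 1" --pt "-0.092 -0.604 -0.22 0 0 0 1" --pt "-0.092 -0.604 -0.33 0 0 0 1" --pt "-0.092 -0.604 -0.397 0 0 0 1" --pt "-0.092 -0.604 -0.397 0 0 0 1" --pt "-0.092 -0.604 -0.397 0 0 0 1"

```text
time_s: 14.12
tcp_pos: [436.8, -266.6, 148.2]
tcp_rot: [0.123, 0.992, -0.0, 0.001]
force: [0.3, -1.1, -0.2]
opening: 0.224
gripper_force: 39.5
```

Run:
```python
from h import *
S=r.camera('scene');T=r.camera('top')
def c(im,a,b,w,h,s): return cv2.resize(im[b:b+h,a:a+w],(w*s,h*s),interpolation=cv2.INTER_CUBIC)[:,:,::-1]
cv2.imwrite('pics/crop4.png',np.hstack([c(T,300,205,50,70,8),c(S,300,225,50,70,8)]))
p=r.observe()['tcp_pos'];print(p)
for dz in(-75.4,):
  q=p+[0,0,dz]
  for cm,o in(('top',(300,205)),('scene',(300,225))): print(cm,(proj(cm,q)-o+.5)*8)
for cm,o in(('top',(300,205)),('scene',(300,225))): print(cm,(proj(cm,np.array([435.3,-267.8,54]))-o+.5)*8)
```

```text
[ 436.91176391 -266.96951193  148.57089196]
top [217.54237367 225.00325034]
scene [176.12035369 219.18221466]
top [212.63939242 236.78528919]
scene [170.41103258 288.32243424]
```

View pics/crop4.png

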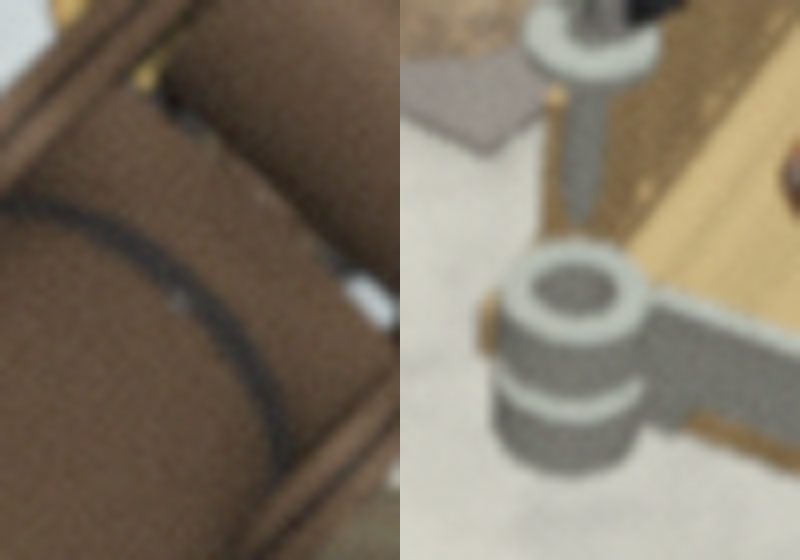

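The tip (scene panel (178,222)) hangs above the ring hole (175,290), agreeing with the prediction within about 1 mm. Fine correction, then descend.

Emit:
move_arm --pt "-0.006 -0.004 0 0 0 0 1" --pt "-0.006 -0.004 0 0 0 0 1" --pt "-0.006 -0.004 -0.04 0 0 0 1" --pt "-0.006 -0.004 -0.08 0 0 0 1" --pt "-0.006 -0.004 -0.12 0 0 0 1" --pt "-0.006 -0.004 -0.12 0 0 0 1"

```text
time_s: 14.98
tcp_pos: [433.8, -266.7, 115.4]
tcp_rot: [0.123, 0.992, 0.001, -0.001]
force: [0.4, 0.4, -0.7]
opening: 0.221
gripper_force: 39.5
```

Emit:
move_arm --pt "0.004 -0.004 -0.03 0 0 0 1" --pt "0.004 -0.004 -0.06 0 0 0 1" --pt "0.004 -0.004 -0.09 0 0 0 1" --pt "0.004 -0.004 -0.09 0 0 0 1"

```text
time_s: 15.48
tcp_pos: [435.1, -268.0, 93.6]
tcp_rot: [0.123, 0.992, 0.001, -0.001]
force: [-0.4, 1.2, -0.2]
opening: 0.222
gripper_force: 39.5
```

Emit:
move_arm --pt "0 0 -0.02 0 0 0 1" --pt "0 0 -0.036 0 0 0 1" --pt "0 0 -0.036 0 0 0 1"

```text
time_s: 15.85
tcp_pos: [435.4, -268.3, 85.2]
tcp_rot: [0.123, 0.992, 0.0, -0.0]
force: [-0.4, 0.1, -0.3]
opening: 0.221
gripper_force: 39.5
```

Emit:
move_arm --pt "0 0 -0.012 0 0 0 1" --pt "0 0 -0.012 0 0 0 1" --pt "0 0 -0.012 0 0 0 0.4" --pt "0 0 -0.012 0 0 0 0.1" --pt "0 0 -0.012 0 0 0 0" --pt "0 0 -0.012 0 0 0 0" --pt "0 0 -0.012 0 0 0 0"

```text
time_s: 16.73
tcp_pos: [435.6, -268.5, 82.6]
tcp_rot: [0.123, 0.992, -0.0, 0.0]
force: [-0.5, 0.2, -0.5]
opening: 0.498
gripper_force: 0.0
```

Emit:
move_arm --pt "0 0 0.05 0 0 0 0" --pt "0 0 0.15 0 0 0 0" --pt "0 0 0.3 0 0 0 0" --pt "0 0 0.5 0 0 0 0" --pt "0 0.1 0.65 0 0 0 0" --pt "0.05 0.4 0.65 0 0 0 0" --pt "0.1 0.7 0.65 0 0 0 0" --pt "0.1 0.9 0.65 0 0 0 0" --pt "0.1 0.9 0.65 0 0 0 0"

```text
time_s: 17.85
tcp_pos: [460.4, -40.5, 246.1]
tcp_rot: [0.121, 0.993, 0.0, 0.001]
force: [0.6, 0.0, -0.8]
opening: 0.502
gripper_force: 0.0
```

Run:
```python
from h import *
S=r.camera('scene');T=r.camera('top')
def c(im,a,b,w,h,s): return cv2.resize(im[b:b+h,a:a+w],(w*s,h*s),interpolation=cv2.INTER_CUBIC)[:,:,::-1]
cv2.imwrite('pics/crop5.png',np.hstack([c(T,300,205,80,70,5),c(S,300,225,80,70,5)]))
print(r.observe()['tcp_pos'])
for cm,o in(('top',(300,205)),('scene',(300,225))): print(cm,(proj(cm,np.array([435.4,-268,106]))-o+.5)*5)
```

```text
[460.70403943 -42.39078283 245.85513978]
top [146.46298755 136.30476995]
scene [115.24351573  69.52169246]
```

View pics/crop5.png

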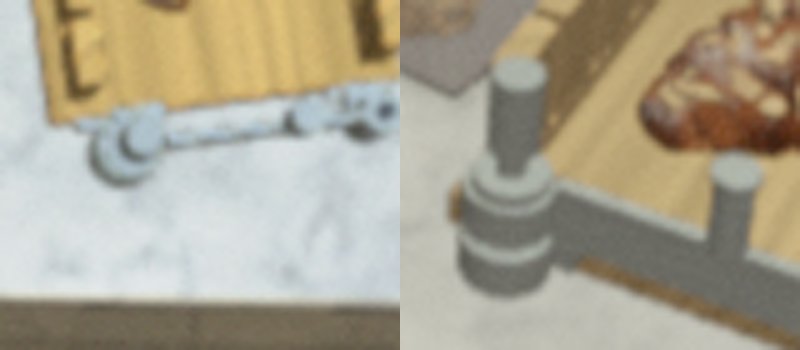

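The pin stands upright with its collar seated on the upper ring (grip top at (518,74) in the scene panel), the gate is shut, and the arm is clear.

```bash
python3 -c "
from rig import r
print(r.job_done())"
```

```text
the job is handed in; nothing more can be done
None
```

The gate is shut against its stop and the long pin sits through both rings with its collar on the upper ring. The ball-headed pin was left standing in the rack, and the job was handed in at about 18 s of the 61 s limit.

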